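# Clamp a re-glued log book with the extension bar of the toggle press

## Task

The log book on the little binding press has had its spine re-glued and must dry under pressure. Slide the book back until its spine lies fully home along the aluminium fence, slip the red extension bar fully onto the clamp's short stub and throw the lever with it, over its dead point, until it locks down against its stop; never push the clamp itself with the gripper. Then draw the bar off and lay it flat on the desk, leaving the book clamped and the bottle and the two jars undisturbed.

Things in the scene. Friction and masses are not known exactly. Their poses are not given: they have to be found in the camera images.
- press: binding press fixed to the desk: wooden board, 200 mm along x, 280 mm along y (-135 to +145), top 12 mm above the desk. Origin on the desk under the middle of the face of the aluminium fence, which is 176 mm long along x, stands 20 mm above the board and faces -y. The book lies on the -y side, the toggle clamp stands on the +y side; lever, link and arm swing in the plane x = 0
- fence_foot (a point): foot of the fence's face at mid length, at board level (12 mm above the desk); axes as the press
- logbook: dark green hardback, cream label, 165 mm along x, 115 mm along y, 18 mm thick, 0.3 kg. Origin at the centre of its underside; spine = the long edge at y = +57.5 mm. It starts on the board, 10 to 45 mm short of the fence and a little askew; home, its origin is 57.5 mm before the fence. Pushed at the middle of its front edge it slides (about 2 N) and, pressed on to 10 N, squares itself on the fence
- clamp_lever (a joint): swing of the clamp's lever, rad: 0 open (stub points to press +y and 40 degrees up), grows as the stub swings down. The pressure bar meets the book at about 0.3; stiffest at 0.45 to 0.5 (about 1.5 N m at the pivot); dead point 0.66; beyond it the lever snaps onto its stop at 0.75 (stub 3 degrees below level) and stays locked. Friction 0.3 N m holds it wherever it is left
- lever_pivot (a point): axis of the lever's pivot, on the plane x = 0 of the press, 58 mm above the desk, 105 mm behind the fence's face; axes as the press
- lever_shoulder (a point): middle of the outer face of the dark square shoulder (20 x 20 mm) at the root of the stub, 28 mm from the pivot. Its y axis points out along the stub, its x axis along the press's x. The stub is a round steel rod, 12 mm in diameter, straight for 44 mm from here, then tapering over 14 mm to a 5 mm nose
- stub_tip (a point): nose of the stub, 58 mm out from the shoulder (86 mm from the pivot); its y axis points outward along the stub
- bar: red square steel tube, 22 x 22 mm outside, 16 x 16 mm bore, 200 mm long, 0.22 kg, lying on the desk. Origin at mid length on its underside, 11 mm below its axis; y runs along it: open bare-steel mouth at y = -100 mm, black grip over the last 70 mm, closed end at +100 mm. At the start y is within 0.5 rad of world +y. On the stub it has about 4 degrees of play
- bar_mouth (a point): centre of the bar's open mouth, on its axis
- pressure_bar: wooden bar with a rubber face, sprung on the clamp arm, that presses the book: 130 mm along x, 26 mm wide, 13 mm thick; origin at the centre of its underside. With the lever open it hangs about 45 mm before the fence, with some 17 mm free above the book
- glue_bottle: white bottle with a green cap, 30 mm wide, 68 mm tall, standing in front of the press; bystander; origin at the centre of its foot
- blue_jar: small jar with a blue cap, 40 mm wide, 51 mm tall, behind the lever's swing; bystander; origin at the centre of its foot
- red_jar: small jar with a red cap, 40 mm wide, 51 mm tall, left of the blue one; bystander; origin at the centre of its foot

How it is judged:
On the way, in this order (a step that is already met when the one before it is completed fails the run):
1. the book lies home against the fence while the clamp is still open (y of logbook in the frame of fence_foot above -0.0625 m and angle between the x axis of logbook and the x axis of fence_foot, either way round below 0.05 rad and x of logbook in the frame of fence_foot between -0.03 and 0.03 m and value of joint clamp_lever below 0.15 rad), for 0.2 s.
2. the bar is slipped fully onto the stub of the open lever (distance between bar_mouth and lever_shoulder below 0.014 m and angle between the y axis of bar and the y axis of lever_shoulder, either way round below 0.17 rad and value of joint clamp_lever below 0.25 rad), for 0.1 s.
3. the lever is over its dead point and on its stop, the bar still on the stub (distance between bar_mouth and lever_shoulder below 0.03 m and angle between the y axis of bar and the y axis of lever_shoulder, either way round below 0.17 rad and value of joint clamp_lever above 0.72 rad and contact force between pressure_bar and logbook above 25 N), for 0.1 s.
At the end, for the whole second after the job is handed in: the book home on the fence (within 5 mm, square within 0.05 rad, within 30 mm of the middle along it) and pressed with over 25 N, the lever locked (joint over 0.72), the bar off the stub and at rest flat on the desk (axis level within 4 degrees, under 17 mm above the desk) (y of logbook in the frame of fence_foot above -0.0625 m and angle between the x axis of logbook and the x axis of fence_foot, either way round below 0.05 rad and x of logbook in the frame of fence_foot between -0.03 and 0.03 m and value of joint clamp_lever above 0.72 rad and contact force between pressure_bar and logbook above 25 N and height (world z) of each of bar_mouth, bar below 0.017 m and angle between bar's own y axis and vertical above 1.5 rad and linear speed of bar below 0.01 m/s); the robot touches nothing.
It fails at once if the robot pushes the clamp itself (lever, link or pressure bar) with over 5 N (contact force between any of the fingers, the arm and clamp_lever above 5 N or contact force between any of the fingers, the arm and pressure_bar above 5 N).
It fails at once if the bottle or one of the two jars is shifted by over 25 mm or tipped (distance of any of glue_bottle, blue_jar, red_jar from where it was at the start of the episode above 0.025 m or angle between any of glue_bottle, blue_jar, red_jar's own z axis and vertical above 0.5 rad).
It also fails if it takes over 70 s, if anything falls off the work surface, if the arm or the gripper's body presses on something with over 40 N, if the wrist force passes 120 N, or if a joint passes its speed limit or range.

## Robot

A 6-joint arm with a two-finger parallel gripper is mounted at the origin on a cart in front of the work surface, level with it; the furniture and walls round the work are solid. World frame = base frame: x ahead of the robot, y to its left, z up, the work surface at z = 0. Lengths are in m, angles in rad, forces in N, time in s.
With the tool pointing down it reaches from about 0.35 to 0.975 m from the base axis. Payload 4.9 kg.
Tool frame: the origin (TCP) lies midway between the tips of the shut fingers; the grasp point (between the pads) lies 19 mm behind it (ctrl.tcp_to_grasp is the distance from the TCP to the grasp point, in m); z points along the fingers, y is the line along which they close (so a half turn about z gives the same grasp; the last joint's range is limited). The gripper opens to 85 mm and grips with 20 to 120 N. Pads are 22 mm wide; open, the fingers measure 114 mm over their backs; the gripper's body (76 mm by 85 mm) begins 54 mm behind the grasp point. The pads swing forward as they close: fully open they stand 13 mm farther back than shut.
Start: joints at [-1.356, 0.053, 1.613, -0, 1.476, -0.119], TCP at [0.205, -0.59, 0.231] pointing down, gripper open.
Joint ranges: [-3.01, 3.01], [-1.01, 2.22], [0.06, 2.58], [-1.02, 4.17], [0.09, 2.62], [-3.14, 3.14]. Speed limits (rad/s): [2.57, 2.57, 3.14, 3.14, 3.14, 3.14].

## Interface

Orientations are given as a rotation vector (axis times angle).
In Python, from station import ctrl gives the robot as it stands.
- The arm moves only by the shell command python3 jog.py 'ROWS' [FORCE]. ROWS is rows parted by semicolons, their numbers by spaces, 1 to 20 of them, each of 7 numbers: the finger opening in m, then dx, dy, dz in m, then a rotation vector rx, ry, rz in rad; each row is the pose to reach, as a shift and turn from the pose commanded when the command began, along the tool's axes at that moment; what a row does not reach only later rows make up. A row lasts 1/12 s, in which the tool goes at most 0.0417 m and 0.125 rad, less where a joint would pass 70% of its speed; a pose out of reach is approached as far as the arm can. The fingers move at their own pace and stop on an object; FORCE is the grip in N (left out, the last holds). Time passes only in rows, so rows that do not move let the fingers close. It prints the time, the measured TCP pose, the force, the opening and the grip force at its end.
- ctrl.get_obs(): the state, without advancing time (a new reading comes with each control period).
- ctrl.get_image(name): name is "scene" or "top" or "wrist"; returns the picture (384x512x3 uint8, red, green, blue); there is no depth.
- ctrl.camera_params(name): a dict with "fx", "fy", "cx", "cy" (pixels), "T" (4x4, takes a point from camera to world coordinates); the wrist camera has in their place "tool_from_camera" (4x4, takes a point from camera to tool coordinates, whose origin is the TCP and whose axes are the flange's). Camera axes: x right, y down, z forward; pixel columns grow to the right and rows downward; lengths in m; the calibration is good to about 2 mm. A picture is of the moment at which its call begins: read the wrist's pose just before it. camera_params takes no time and is no camera call.
- ctrl.finish_job(): hands the job in; it is judged then, once.
The state is a dict: "t": time; "q": joint angles; "dq": joint speeds; "effort": joint torques, N m; "tool_pos": TCP position; "tool_rot": TCP orientation; "contact_force": force on the tool from outside, world axes, zero at the start; "wrist_torque": the same for the moment, N m; "opening": finger opening in m; "grip_force": force on a finger pad.
Only numpy, scipy, OpenCV 4.12 (cv2) and the standard library are available. Lean on these libraries where they do the work, as an engineer would, in place of code of your own. Each camera call takes 0.05 s, during which the arm holds its last target. There are 200 camera calls.

## Working session

There is one attempt and no reset: what is moved stays moved. The work goes in short steps, Python scripts to look and compute and a shell command to move; the robot and the scene stay as the last step left them, time stands still between calls to the robot, and variables do not carry over. Pictures are saved under pics/ and viewed, at most 10 in all, crops included, and the job is handed in when it is done.

```bash
ls; mkdir -p pics; python3 - <<'E'
from station import ctrl
import cv2,numpy as np
np.set_printoptions(precision=4,suppress=True)
o=ctrl.get_obs();print(o)
for n in("scene","top"):
    cv2.imwrite(f"pics/{n}0.png",cv2.cvtColor(ctrl.get_image(n),cv2.COLOR_RGB2BGR));print(n,ctrl.camera_params(n))
print(ctrl.camera_params("wrist"),ctrl.tcp_to_grasp)
E
```

```text
jog.py
pics
station.py
{'t': 0.0, 'q': array([-1.356 ,  0.0534,  1.6143, -0.    ,  1.476 , -0.119 ]), 'dq': array([-0.0016,  0.0001, -0.0001, -0.001 ,  0.0005,  0.0003]), 'effort': array([ -0.0006, -39.3684, -37.0178,  -0.0002,   0.0069,   0.    ]), 'tool_pos': array([ 0.2046, -0.5899,  0.23  ]), 'tool_rot': array([-3.0959, -0.5215,  0.0002]), 'contact_force': array([-0.9831,  0.0797,  1.0005]), 'wrist_torque': array([ 0.0389, -0.0399,  0.0032]), 'grip_force': 0.0, 'opening': 0.08563487568427998}
scene {'fx': 368.01491728716024, 'fy': 368.01491728716024, 'cx': 252.60496916015137, 'cy': 185.52395136895333, 'T': array([[-0.7531, -0.3527,  0.5553,  0.0976],
       [-0.6578,  0.3905, -0.6441,  0.724 ],
       [ 0.0103, -0.8504, -0.5261,  0.5339],
       [ 0.    ,  0.    ,  0.    ,  1.    ]])}
top {'fx': 380.78143586565375, 'fy': 380.78143586565375, 'cx': 249.70423625555392, 'cy': 194.38370847258636, 'T': array([[ 0.0088, -0.9857,  0.1686,  0.4207],
       [-0.9999, -0.0076,  0.0081,  0.1701],
       [-0.0067, -0.1686, -0.9857,  0.9433],
       [ 0.    ,  0.    ,  0.    ,  1.    ]])}
{'fx': 266.9311083688233, 'fy': 266.9311083688233, 'cx': 253.08799804166375, 'cy': 198.91920635279038, 'tool_from_camera': array([[-0.001 , -0.9519, -0.3065,  0.078 ],
       [ 1.    , -0.001 , -0.0002, -0.0006],
       [-0.0001, -0.3065,  0.9519, -0.1423],
       [ 0.    ,  0.    ,  0.    ,  1.    ]])} 0.0187
```

View pics/top0.png

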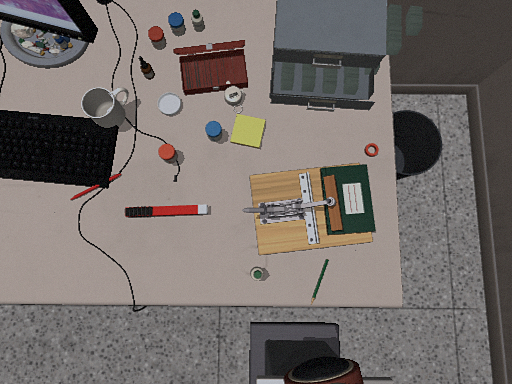

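View pics/scene0.png

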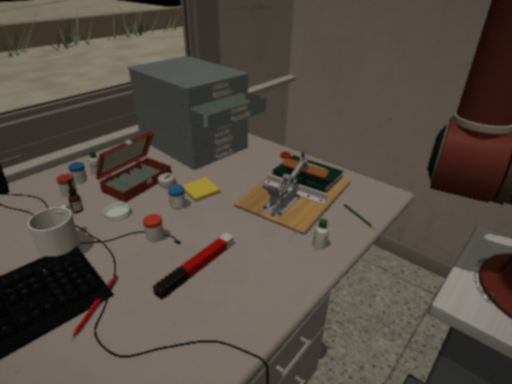

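The top view shows the press at px (250–375, 165–253) with its fence at x≈308 and the book to the right. The bar runs from the mouth at (208,210) to the grip end at (126,212). The bottle is at (258,273), the blue jar at (214,129) and the red jar at (167,152). Next I'll move the wrist camera over the press for a closer look, with a crop of the top view now.

```bash
cat > h.py <<'E'
from station import ctrl
import cv2,numpy as np
from scipy.spatial.transform import Rotation as R
np.set_printoptions(precision=4,suppress=True)
def cam(n,o=None):
    p=ctrl.camera_params(n)
    if n=="wrist":
        o=o or ctrl.get_obs();T=np.eye(4);T[:3,:3]=R.from_rotvec(o['tool_rot']).as_matrix();T[:3,3]=o['tool_pos'];T=T@p['tool_from_camera']
    else:T=p['T']
    return p,T
def ray(c,uv,z):
    p,T=c;d=T[:3,:3]@[(uv[0]-p['cx'])/p['fx'],(uv[1]-p['cy'])/p['fy'],1];o=T[:3,3]
    return o+d*(z-o[2])/d[2]
def proj(c,X):
    p,T=c;q=T[:3,:3].T@(np.array(X)-T[:3,3]);return np.array([p['fx']*q[0]/q[2]+p['cx'],p['fy']*q[1]/q[2]+p['cy']])
E
python3 - <<'E'
from h import *
im=cv2.imread("pics/top0.png");c=cam("top")
cv2.imwrite("pics/topcrop.png",cv2.resize(im[145:295,190:390],None,fx=4,fy=4,interpolation=cv2.INTER_CUBIC))
hsv=cv2.cvtColor(im,cv2.COLOR_BGR2HSV)
for n,uv,z in[("board0",(250,172),.012),("board1",(258,253),.012),("fence",(308,210),.032),("mouth",(208,210),.011),("gripend",(126,212),.011),("bottle",(258,273),.06),("blue",(214,129),.05),("red",(167,152),.05)]:print(n,ray(c,uv,z))
E
```

```text
board0 [0.6369 0.1775 0.012 ]
board1 [0.4364 0.1564 0.012 ]
fence [0.5395 0.0368 0.032 ]
mouth [0.5403 0.2804 0.011 ]
gripend [0.5337 0.4829 0.011 ]
bottle [0.3907 0.1569 0.06  ]
blue [0.7356 0.2665 0.05  ]
red [0.6764 0.3793 0.05  ]
```

View pics/topcrop.png

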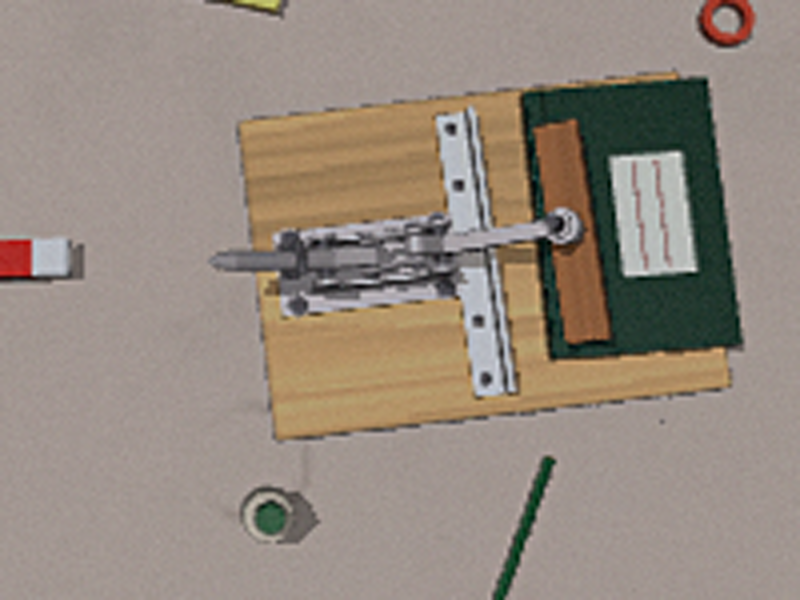

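The crop shows board corners at (240,122), (276,438), (731,386) and (678,72). The book corners are (523,92), (707,78), (742,347) and (550,358), and the stub nose is at (213,261).

```bash
python3 - <<'E'
from h import *
c=cam("top")
f=lambda a,z:ray(c,((a[0]+.5)/4-.5+190,(a[1]+.5)/4-.5+145),z)
B=np.array([f(a,.012)[:2] for a in[(240,122),(276,438),(731,386),(678,72)]])
L=np.array([[.1,.145],[-.1,.145],[-.1,-.135],[.1,-.135]])
def fit(L,W):
    lm,wm=L.mean(0),W.mean(0);z=((W-wm)@[1,1j])@np.conj((L-lm)@[1,1j]);a=np.angle(z)
    Rm=np.array([[np.cos(a),-np.sin(a)],[np.sin(a),np.cos(a)]]);o=wm-Rm@lm;return a,o,W-(L@Rm.T+o),Rm
a,o,res,Rm=fit(L,B);print("press",a,o,"\n",res)
K=np.array([f(p,.030)[:2] for p in[(523,92),(707,78),(742,347),(550,358)]])
b,ob,res,_=fit(np.array([[.0825,.0575],[.0825,-.0575],[-.0825,-.0575],[-.0825,.0575]]),K);print("book",b,ob,"\n",res,"in press",Rm.T@(ob-o),b-a)
P=lambda x,y,z:np.r_[Rm@[x,y]+o,z]
e=np.deg2rad(40)
tip=P(0,.105+.086*np.cos(e),.058+.086*np.sin(e));print("tip",tip,"px",(proj(c,tip)-[190,145])*4,"meas 213,261")
print("fence top ends px",[(proj(c,P(s*.088,0,.032))-[190,145])*4 for s in(1,-1)],"meas 472,110 516,390")
# bar
im=cv2.imread("pics/top0.png")[190:230,110:215];cv2.imwrite("pics/bar.png",cv2.resize(im,None,fx=7,fy=7,interpolation=cv2.INTER_CUBIC))
E
```

```text
press 0.12216181749465355 [0.5488 0.0241] 
 [[-0.0015 -0.0018]
 [ 0.0018 -0.0009]
 [ 0.0012  0.0014]
 [-0.0015  0.0013]]
book 0.07831062174497717 [ 0.5678 -0.0588] 
 [[-0.0006 -0.0006]
 [ 0.0001  0.0008]
 [-0.0005 -0.0001]
 [ 0.001  -0.0001]] in press [ 0.0088 -0.0846] -0.04385119574967637
tip [0.528  0.1937 0.1133] px [207.7459 259.4939] meas 213,261
fence top ends px [array([472.6696, 103.4125]), array([513.87  , 390.7651])] meas 472,110 516,390
```

View pics/bar.png

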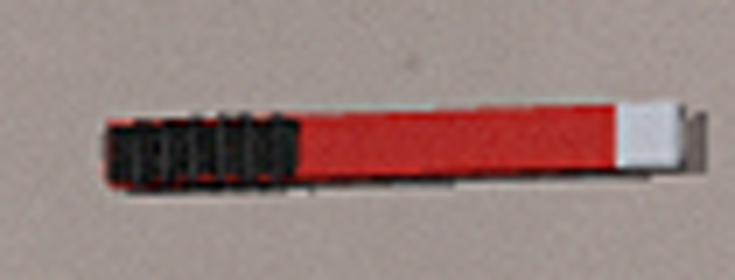

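```bash
cat >> h.py <<'E'
PA=.122;PO=np.array([.5488,.0241])
def press(x,y,z):
    c,s=np.cos(PA),np.sin(PA);return np.array([PO[0]+c*x-s*y,PO[1]+s*x+c*y,z])
def tool(yaw,tilt=0):
    # tool y along press-x-like yaw; tool z down, tilted about y axis so that z leans to +(press y) by tilt
    y=np.array([np.cos(yaw),np.sin(yaw),0]);l=np.array([-np.sin(yaw),np.cos(yaw),0])
    z=np.sin(tilt)*l-np.cos(tilt)*np.array([0,0,1]);return np.c_[np.cross(y,z),y,z]
def delta(pos,Rt,ref=None):
    o=ref or ctrl.get_obs();R0=R.from_rotvec(o['tool_rot']).as_matrix()
    return np.r_[R0.T@(np.array(pos)-o['tool_pos']),R.from_matrix(R0.T@Rt).as_rotvec()]
E
python3 - <<'E'
from h import *
c=cam("top")
g=lambda a:ray(c,((a[0]+.5)/7-.5+110,(a[1]+.5)/7-.5+190),.022)
G,M=g((106,154)),g((684,136));d=G-M;print("bar",G,M,np.linalg.norm(d),"yaw of y minus 90deg",np.arctan2(-d[0],d[1]))
b=.078;x,y=.5678+.0575*np.sin(b),-.0588-.0575*np.cos(b)
s=np.array([x,y])-.035*np.array([-np.sin(PA),np.cos(PA)]);print(s)
print(delta([*s,.12],tool(PA)))
E
```

```text
bar [0.5334 0.4824 0.022 ] [0.5413 0.2809 0.022 ] 0.20171334791022066 yaw of y minus 90deg 0.039330170942466706
[ 0.5765 -0.1509]
[ 0.4952 -0.2928  0.1108 -0.0014 -0.0015 -1.359 ]
```

```bash
R="0 .495 -.293 .111 0 0 -1.359"; python3 jog.py '0 .2 -.118 .02 0 0 -.5;0 .2 -.118 .02 0 0 -.5;0 .2 -.118 .02 0 0 -.5;0 .2 -.118 .02 0 0 -.5;0 .2 -.118 .02 0 0 -.5;0 .2 -.118 .02 0 0 -.5;0 .495 -.293 .111 0 0 -1.359;0 .495 -.293 .111 0 0 -1.359;0 .495 -.293 .111 0 0 -1.359;0 .495 -.293 .111 0 0 -1.359;0 .495 -.293 .111 0 0 -1.359;0 .495 -.293 .111 0 0 -1.359;0 .495 -.293 .111 0 0 -1.359;0 .495 -.293 .111 0 0 -1.359;0 .495 -.293 .111 0 0 -1.359;0 .495 -.293 .111 0 0 -1.359' 30
python3 - <<'E'
from h import *
print(delta([.5765,-.1509,.018],tool(PA)))
o=ctrl.get_obs();im=ctrl.get_image("wrist")
cv2.imwrite("pics/w1.png",im[:,:,::-1])
c=cam("wrist",o)
for X in[press(.0825,-.115,.03),press(0,0,.032),press(.088,0,.032)]:print(proj(c,X))
E
```

```text
t: 1.43
tool_pos: [0.5771, -0.1475, 0.1178]
tool_rot: [-2.074, -2.355, 0.0]
contact_force: [-0.4, -0.5, 0.0]
opening: -0.0003
grip_force: 0.0
[-0.0036 -0.0008  0.0998 -0.0026 -0.0029  0.0048]
[343.6783 138.7595]
[245.1754 -27.6667]
[369.7888 -27.2659]
```

View pics/w1.png

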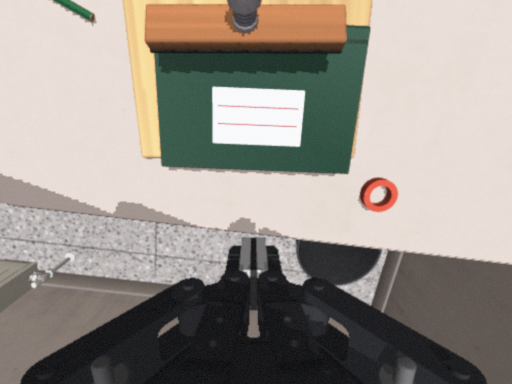

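The wrist view shows the closed fingers at (254,250), with the book ahead and its front edge from (161,166) to (350,174). The board's front corners are at (143,158) and (357,158).

```bash
python3 - <<'E'
from h import *
o=ctrl.get_obs();c=cam("wrist",o)
print("board pred px",proj(c,press(-.1,-.135,.012)),proj(c,press(.1,-.135,.012)))
a,b=ray(c,(161,166),.03),ray(c,(350,174),.03);print("book front mid",(a+b)/2,np.arctan2(*(b-a)[[1,0]]))
E
python3 jog.py '0 -.0036 0 .04 0 0 0;0 -.0036 0 .075 0 0 0;0 -.0036 0 .099 0 0 0;0 -.0036 0 .099 0 0 0;0 -.0036 0 .099 0 0 0'
```

```text
board pred px [140.3591 156.0765] [354.9223 156.7149]
book front mid [ 0.5739 -0.1181  0.03  ] 0.08219543547257387
t: 1.9
tool_pos: [0.5752, -0.1556, 0.0202]
tool_rot: [-2.081, -2.349, 0.002]
contact_force: [0.4, 0.2, 0.5]
opening: 0.0002
grip_force: 0.0
```

```bash
python3 jog.py '0 .01 .005 0 0 0 0;0 .016 .005 0 0 0 0;0 .022 .005 0 0 0 0;0 .027 .005 0 0 0 0;0 .032 .005 0 0 0 0;0 .036 .005 0 0 0 0;0 .04 .005 0 0 0 0;0 .044 .005 0 0 0 0;0 .048 .005 0 0 0 0;0 .048 .005 0 0 0 0'; python3 jog.py '0 .002 0 0 0 0 0;0 .004 0 0 0 0 0;0 .004 0 0 0 0 0'
```

```text
t: 2.73
tool_pos: [0.5758, -0.106, 0.0211]
tool_rot: [-2.081, -2.353, -0.001]
contact_force: [0.3, -1.6, 0.3]
opening: -0.0002
grip_force: 0.6
t: 2.98
tool_pos: [0.5752, -0.1024, 0.021]
tool_rot: [-2.081, -2.352, 0.0]
contact_force: [0.2, -1.6, 1.9]
opening: 0.0001
grip_force: 0.9
```

```bash
python3 jog.py '0 .002 0 0 0 0 0;0 .004 0 0 0 0 0;0 .004 0 0 0 0 0'; python3 jog.py '0 .002 0 0 0 0 0;0 .003 0 0 0 0 0;0 .003 0 0 0 0 0';python3 jog.py '0 .002 0 0 0 0 0;0 .003 0 0 0 0 0;0 .003 0 0 0 0 0'
```

```text
t: 3.23
tool_pos: [0.5761, -0.0997, 0.0215]
tool_rot: [2.079, 2.35, 0.0]
contact_force: [5.4, -5.2, -0.3]
opening: -0.0001
grip_force: 3.0
t: 3.48
tool_pos: [0.5761, -0.0995, 0.022]
tool_rot: [2.076, 2.347, -0.005]
contact_force: [4.0, -14.8, -1.3]
opening: -0.0003
grip_force: 7.4
t: 3.73
tool_pos: [0.5762, -0.0994, 0.0227]
tool_rot: [2.072, 2.345, -0.011]
contact_force: [3.1, -23.5, -2.1]
opening: -0.0
grip_force: 11.7
```

```bash
python3 jog.py '0 0 0 0 0 0 0;0 -.006 0 0 0 0 0;0 -.03 0 0 0 0 0;0 -.05 0 0 0 0 0;0 -.05 0 -.04 0 0 0;0 -.05 0 -.08 0 0 0;0 -.05 0 -.1 0 0 0;0 -.05 0 -.1 0 0 0;0 -.05 0 -.1 0 0 0'
python3 - <<'E'
from h import *
o=ctrl.get_obs();c=cam("wrist",o);im=ctrl.get_image("wrist")[:,:,::-1]
cv2.imwrite("pics/w2.png",im)
hsv=cv2.cvtColor(im,cv2.COLOR_BGR2HSV)
m=((hsv[...,0]>60)&(hsv[...,0]<100)&(hsv[...,2]<80)&(hsv[...,1]>90)).astype(np.uint8);m[230:]=0
m=cv2.morphologyEx(m,cv2.MORPH_OPEN,np.ones((3,3)))
k=[(u,np.flatnonzero(m[:,u]).max()) for u in range(180,340,5) if m[:,u].any()]
k=np.array(k);f=np.polyfit(*k.T,1);print(k[::6],f)
L,Rr=[ray(c,(u,np.polyval(f,u)+.5),.03) for u in(180,335)]
d=Rr-L;print("angle",np.arctan2(d[1],d[0])-PA)
cs,s=np.cos(PA),np.sin(PA)
for q in(L,Rr):e=q[:2]-PO;print("press xy",cs*e[0]+s*e[1],-s*e[0]+cs*e[1])
r=np.flatnonzero(m[int(np.polyval(f,255))-15]);print(r.min(),r.max(),[proj(c,press(x,-.115,.03)) for x in(-.0825,.0825)],[proj(c,press(x,-.135,.012)) for x in(-.1,.1)])
E
```

```text
t: 4.48
tool_pos: [0.5809, -0.1421, 0.1224]
tool_rot: [2.081, 2.352, 0.002]
contact_force: [-0.2, 0.2, -0.7]
opening: 0.0001
grip_force: 0.0
[[200  75]] [ 0.0195 70.8143]
angle -0.01859615609984358
press xy -0.04752533697676443 -0.06068750503342232
press xy 0.07725655351801661 -0.06300823606976289Traceback (most recent call last):
  File "<stdin>", line 13, in <module>
    return umr_minimum(a, axis, None, out, keepdims, initial, where)
ValueError: zero-size array to reduction operation minimum which has no identity
```

View pics/w2.png

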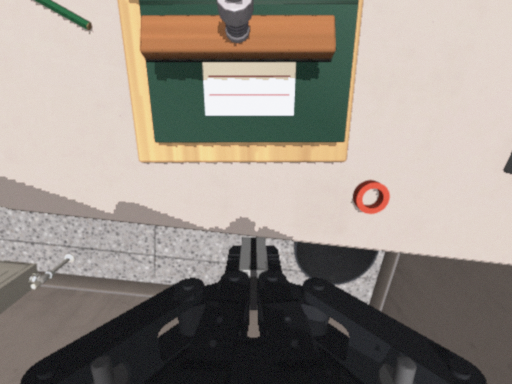

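The book's front edge runs from (156,144) to (344,144), parallel to the board edge. With the 23 N reading, that means it is home. Next is the bar.

```bash
python3 - <<'E'
from h import *
print(delta([.535,.44,.20],tool(.039)),delta([.56,.1,.30],tool(.08)))
E
```

```text
[ 0.5829  0.0265 -0.0787 -0.0015 -0.0016  0.0832] [ 0.2426  0.0097 -0.1792 -0.0015 -0.0017  0.0422]
```

```bash
python3 jog.py '0 0 0 -.04 0 0 0;0 0 0 -.08 0 0 0;0 0 0 -.12 0 0 0;0 0 0 -.16 0 0 0;0 .02 0 -.18 0 0 0;.04 .06 0 -.18 0 0 0;.04 .1 0 -.18 0 0 0;.04 .14 0 -.18 0 0 0;.04 .18 0 -.18 0 0 0;.04 .22 0 -.18 0 0 0;.04 .26 .01 -.18 0 0 .04;.04 .3 .01 -.18 0 0 .04;.04 .34 .01 -.18 0 0 .04;.04 .38 .015 -.18 0 0 .05;.04 .42 .02 -.17 0 0 .06;.04 .46 .02 -.15 0 0 .07;.04 .5 .025 -.13 0 0 .08;.04 .54 .026 -.11 0 0 .083;.04 .583 .026 -.08 0 0 .083;.04 .583 .026 -.08 0 0 .083'
python3 jog.py '.04 0 0 0 0 0 0;.04 0 0 0 0 0 0'
python3 - <<'E'
from h import *
o=ctrl.get_obs();c=cam("wrist",o);im=ctrl.get_image("wrist")[:,:,::-1]
cv2.imwrite("pics/w3.png",im)
b=np.array([.5374,.3817]);l=np.array([-.039,.999])
print("pred mouth,end,grip start top px",*[proj(c,np.r_[b+l*y,.022]) for y in(-.1,.1,.03)])
print(delta([*(b+l*.062),.003],tool(.039)))
E
```

```text
t: 6.2
tool_pos: [0.5311, 0.4417, 0.1937]
tool_rot: [-2.171, -2.265, 0.015]
contact_force: [0.3, -0.0, -1.0]
opening: 0.0398
grip_force: 0.0
t: 6.37
tool_pos: [0.533, 0.4391, 0.1967]
tool_rot: [-2.174, -2.265, 0.012]
contact_force: [0.7, -0.2, 0.3]
opening: 0.0401
grip_force: 0.0
pred mouth,end,grip start top px [255.9088 289.4739] [256.6308 145.084 ] [256.3476 201.718 ]
[ 0.0054  0.0017  0.1958 -0.0036  0.0024  0.0006]
```

View pics/w3.png

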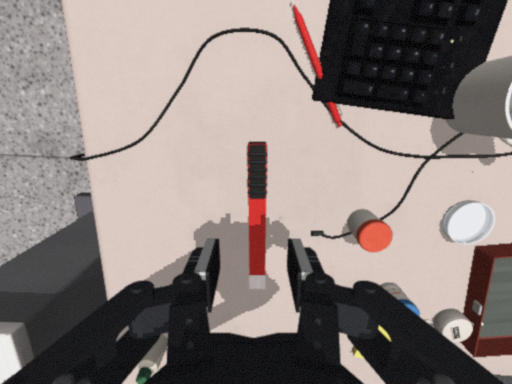

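The bar appears with its grip end at (257,143), grip start at (257,199) and mouth at (257,289). All are within 3 px of prediction, so I'll descend and grip.

```bash
python3 jog.py '.045 .002 .001 .04 0 0 0;.045 .005 .001 .08 0 0 0;.045 .005 .001 .12 0 0 0;.045 .005 .001 .16 0 0 0;.045 .005 .001 .18 0 0 0;.045 .005 .001 .19 0 0 0;.045 .005 .001 .194 0 0 0;.045 .005 .001 .194 0 0 0'; python3 jog.py '.0 0 0 0 0 0 0;0 0 0 0 0 0 0;0 0 0 0 0 0 0;0 0 0 0 0 0 0;0 0 0 0 0 0 0;0 0 0 0 0 0 0' 110
```

```text
t: 7.08
tool_pos: [0.5369, 0.4438, 0.0081]
tool_rot: [2.179, 2.263, 0.001]
contact_force: [0.5, 0.5, 0.8]
opening: 0.0448
grip_force: 0.0
t: 7.58
tool_pos: [0.5381, 0.4455, 0.0111]
tool_rot: [2.177, 2.263, 0.008]
contact_force: [-0.6, -0.9, 7.5]
opening: 0.0189
grip_force: 109.0
```

```bash
cat >> h.py <<'E'
MT=np.array([-.163,0,-.002])  # bar mouth in tool frame
def barpose(s,tilt_deg,off=(0,0,0)):
    "TCP position/rotation putting bar mouth at distance s from pivot along stub direction at tilt_deg"
    e=np.deg2rad(tilt_deg);m=press(off[0],.105+s*np.cos(e)+off[1],.058+s*np.sin(e)+off[2]);Rt=tool(PA,e)
    return m-Rt@MT,Rt
E
python3 jog.py '0 0 0 -.01 0 0 0;0 0 0 -.03 0 0 0;0 0 0 -.06 0 0 0;0 0 0 -.1 0 0 0;0 0 0 -.14 0 0 0;0 0 0 -.18 0 0 0;0 0 0 -.22 0 0 0;0 0 0 -.22 0 0 0;0 0 0 -.22 0 0 0'
python3 - <<'E'
from h import *
p,Rt=barpose(.086+.05,40);print(p);print(delta(p,Rt))
E
```

```text
t: 8.33
tool_pos: [0.5375, 0.4456, 0.233]
tool_rot: [2.176, 2.263, 0.014]
contact_force: [-0.1, 0.9, -2.6]
opening: 0.0186
grip_force: 108.2
[0.508  0.3569 0.2487]
[-0.0873 -0.0329 -0.0163  0.0362  0.6932 -0.0766]
```

```bash
python3 jog.py '0 0 0 -.02 0 .1 0;0 -.01 -.005 -.03 0 .2 -.02;0 -.02 -.01 -.035 .01 .3 -.03;0 -.035 -.015 -.035 .02 .4 -.04;0 -.05 -.02 -.035 .025 .5 -.05;0 -.065 -.025 -.03 .03 .6 -.065;0 -.08 -.03 -.02 .036 .693 -.077;0 -.087 -.033 -.016 .036 .693 -.077;0 -.087 -.033 -.016 .036 .693 -.077;0 -.087 -.033 -.016 .036 .693 -.077'
python3 - <<'E'
from h import *
p,Rt=barpose(.086+.05,40);print(delta(p,Rt))
o=ctrl.get_obs();Rm=R.from_rotvec(o['tool_rot']).as_matrix();m=o['tool_pos']+Rm@MT
e=np.deg2rad(40);tip=press(0,.105+.086*np.cos(e),.058+.086*np.sin(e))
cr=[]
for n in("top","scene"):
    im=ctrl.get_image(n)[:,:,::-1].copy();c=cam(n);cv2.imwrite(f"pics/{n}1.png",im);pm,pt=proj(c,m),proj(c,tip)
    k=4;u,v=((pm+pt)/2).astype(int);w=50;crop=cv2.resize(im[v-w:v+w,u-w:u+w],None,fx=k,fy=k,interpolation=cv2.INTER_CUBIC)
    print(n,"mouth,tip crop px",(pm-[u-w,v-w])*k,(pt-[u-w,v-w])*k,"origin",u-w,v-w);cr.append(crop)
cv2.imwrite("pics/pair1.png",np.hstack(cr))
E
```

```text
t: 9.17
tool_pos: [0.506, 0.3561, 0.2422]
tool_rot: [-1.695, -1.907, -0.601]
contact_force: [1.0, -0.4, -2.3]
opening: 0.019
grip_force: 108.4
[ 0.0046  0.002  -0.0046 -0.0071  0.0055 -0.007 ]
top mouth,tip crop px [165.5521 206.982 ] [235.6759 199.5172] origin 183 160
scene mouth,tip crop px [187.131  197.2709] [219.7877 207.934 ] origin 207 133
```

View pics/pair1.png

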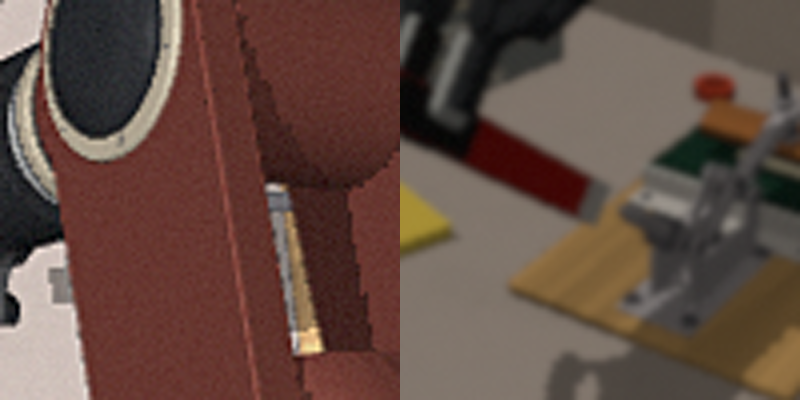

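In the scene crop (right panel), the mouth is at about (598,203), 10 px right of where I predicted. The stub nose at (622,205) matches prediction. The arm hides both in the top view. I'll let the arm settle and re-measure.

```bash
python3 jog.py '0 0 0 0 0 0 0;0 0 0 0 0 0 0;0 0 0 0 0 0 0'; python3 - <<'E'
from h import *
p,Rt=barpose(.086+.05,40);print(delta(p,Rt))
# refine press x from w1,w2 (stored tool poses)
for tp,tr,uv in[([.5771,-.1475,.1178],[-2.074,-2.355,0],[(143,158),(357,158)]),([.5809,-.1421,.1224],[2.081,2.352,.002],[(137,163),(347,161)])]:
    c=cam("wrist",dict(tool_pos=np.array(tp),tool_rot=np.array(tr)))
    for q,x in zip(uv,(-.1,.1)):
        print(proj(c,press(x,-.135,.012)),q,ray(c,q,.012)[:2]-press(x,-.135,.012)[:2])
E
```

```text
t: 9.52
tool_pos: [0.5065, 0.3571, 0.2441]
tool_rot: [-1.692, -1.91, -0.605]
contact_force: [0.4, -0.8, -1.9]
opening: 0.0191
grip_force: 108.4
[ 0.0027  0.0014 -0.0037 -0.0057  0.0046 -0.0029]
[138.8952 157.8303] (143, 158) [0.0038 0.0003]
[353.8566 158.7121] (357, 158) [0.0027 0.001 ]
[136.0349 162.5218] (137, 163) [ 0.0009 -0.0004]
[346.2194 162.2743] (347, 161) [0.0005 0.0013]
```

```bash
python3 jog.py '0 0 .002 -.003 -.005 .004 -.003;0 -.01 .002 -.003 -.005 .004 -.003;0 -.02 .002 -.003 -.005 .004 -.003;0 -.03 .002 -.003 -.005 .004 -.003;0 -.04 .002 -.003 -.005 .004 -.003;0 -.04 .002 -.003 -.005 .004 -.003;0 -.04 .002 -.003 -.005 .004 -.003;0 -.04 .002 -.003 -.005 .004 -.003'
python3 - <<'E'
from h import *
p,Rt=barpose(.086+.008,40);print(delta(p,Rt))
im=ctrl.get_image("scene")[:,:,::-1].copy();o=ctrl.get_obs();c=cam("scene")
Rm=R.from_rotvec(o['tool_rot']).as_matrix();print("mouth",o['tool_pos']+Rm@MT)
def P(b):return proj(c,o['tool_pos']+Rm@(MT+np.array(b)))
u,v=proj(c,o['tool_pos']+Rm@MT).astype(int)-[45,35]
k=8
crop=cv2.resize(im[v:v+70,u:u+90],None,fx=k,fy=k,interpolation=cv2.INTER_CUBIC)
for b in[(0,11,-11),(0,-11,-11),(0,-11,11),(-0,11,11),(100,-11,-11),(100,-11,11)]:
    q=(P([t/1000 for t in b])-[u,v]+.5)*k;cv2.circle(crop,tuple(int(t) for t in q),3,(0,255,255),-1)
e=np.deg2rad(40)
for s in(.086,.072,.028):
  for dz in(-.006,.006):
    r=.0025 if s==.086 else .006;d=np.sign(dz)*r
    q=(proj(c,press(0,.105+s*np.cos(e)-d*np.sin(e),.058+s*np.sin(e)+d*np.cos(e)))-[u,v]+.5)*k;cv2.circle(crop,tuple(int(t) for t in q),3,(255,0,255),-1)
cv2.imwrite("pics/s2.png",crop)
E
```

```text
t: 10.18
tool_pos: [0.5124, 0.3238, 0.22]
tool_rot: [-1.692, -1.908, -0.614]
contact_force: [0.5, 0.2, -1.4]
opening: 0.0187
grip_force: 108.3
[ 0.0021 -0.0003 -0.0004 -0.0005  0.     -0.0024]
mouth [0.5275 0.1987 0.1171]
```

View pics/s2.png

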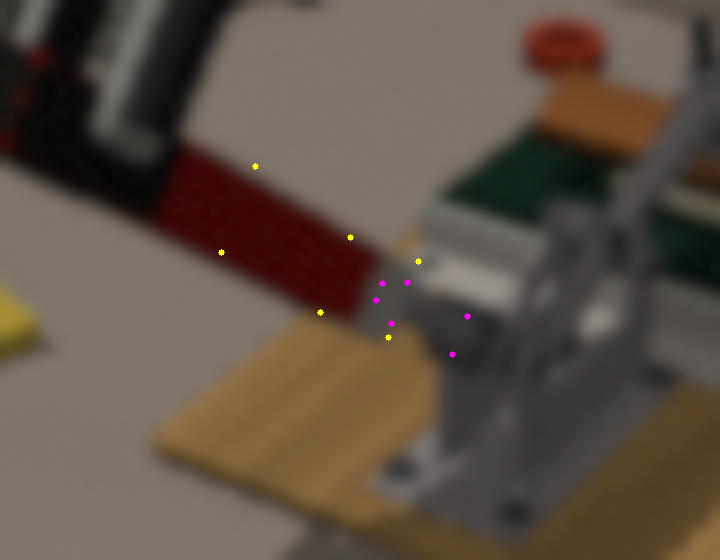

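The overlay puts the bar mouth (steel end around (390,297)) in line with the stub nose (379,291), within about 1 px or 2 mm. I'll insert slowly and watch the force.

```bash
python3 jog.py '0 -.005 0 0 0 0 0;0 -.01 0 0 0 0 0;0 -.015 0 0 0 0 0;0 -.02 0 0 0 0 0;0 -.02 0 0 0 0 0';python3 jog.py '0 -.005 0 0 0 0 0;0 -.01 0 0 0 0 0;0 -.015 0 0 0 0 0;0 -.015 0 0 0 0 0'
python3 - <<'E'
from h import *
p,Rt=barpose(.059,40);print(delta(p,Rt))
o=ctrl.get_obs();Rm=R.from_rotvec(o['tool_rot']).as_matrix();print(Rm.T@o['contact_force'],Rm.T@o['wrist_torque'])
E
```

```text
t: 10.65
tool_pos: [0.514, 0.3079, 0.2061]
tool_rot: [-1.693, -1.908, -0.612]
contact_force: [0.8, -1.3, -2.3]
opening: 0.0186
grip_force: 108.4
t: 10.98
tool_pos: [0.5154, 0.2964, 0.1965]
tool_rot: [-1.693, -1.908, -0.612]
contact_force: [-1.0, -0.7, -1.7]
opening: 0.0189
grip_force: 108.5
[ 0.0032 -0.     -0.0008 -0.001   0.0012 -0.003 ]
[-1.505  -1.114   0.9321] [-0.0556 -0.731   0.0476]
```

```bash
python3 jog.py '0 -.005 0 0 0 0 0;0 -.01 0 0 0 0 0;0 -.015 0 0 0 0 0;0 -.018 0 0 0 0 0;0 -.018 0 0 0 0 0';python3 jog.py '0 -.003 0 0 0 0 0;0 -.006 0 0 0 0 0;0 -.006 0 0 0 0 0;0 -.006 0 0 0 0 0'
python3 - <<'E'
from h import *
p,Rt=barpose(.03,40);print(delta(p,Rt))
o=ctrl.get_obs();Rm=R.from_rotvec(o['tool_rot']).as_matrix();print(Rm.T@o['contact_force'],Rm.T@o['wrist_torque'])
E
```

```text
t: 11.4
tool_pos: [0.5171, 0.2829, 0.1852]
tool_rot: [-1.693, -1.908, -0.612]
contact_force: [0.3, -0.9, -0.8]
opening: 0.0184
grip_force: 108.5
t: 11.73
tool_pos: [0.5177, 0.2787, 0.1818]
tool_rot: [-1.692, -1.909, -0.613]
contact_force: [0.1, -1.4, -1.1]
opening: 0.0184
grip_force: 108.5
[-0.0027 -0.0001 -0.0005 -0.0008  0.001  -0.0022]
[-1.8276 -0.0555 -0.0758] [-0.0063 -0.7488  0.0142]
```

```bash
python3 jog.py '0 -.003 0 0 0 0 0;0 -.003 0 0 0 0 0;0 -.003 0 0 0 0 0';python3 jog.py '0 -.003 0 0 0 0 0;0 -.003 0 0 0 0 0;0 -.003 0 0 0 0 0'
python3 - <<'E'
from h import *
p,Rt=barpose(.028,40);print(delta(p,Rt))
o=ctrl.get_obs();Rm=R.from_rotvec(o['tool_rot']).as_matrix();print(Rm.T@o['contact_force'],Rm.T@o['wrist_torque'])
E
```

```text
t: 11.98
tool_pos: [0.518, 0.2766, 0.18]
tool_rot: [-1.692, -1.909, -0.613]
contact_force: [0.3, -1.3, -1.7]
opening: 0.0185
grip_force: 108.5
t: 12.23
tool_pos: [0.5182, 0.2743, 0.1782]
tool_rot: [-1.692, -1.909, -0.613]
contact_force: [1.0, -0.5, -1.6]
opening: 0.0187
grip_force: 108.5
[ 0.0011 -0.0001 -0.0005 -0.0007  0.0005 -0.0019]
[-1.4815  0.9343  0.8729] [-0.0573 -0.6268 -0.0463]
```

```bash
for i in 1 2; do python3 jog.py '0 -.003 0 0 0 0 0;0 -.003 0 0 0 0 0;0 -.003 0 0 0 0 0' | grep -E 'pos|contact';done
```

```text
tool_pos: [0.5185, 0.2739, 0.1785]
contact_force: [-2.5, 5.1, 4.1]
tool_pos: [0.5189, 0.2734, 0.179]
contact_force: [-3.0, 10.6, 9.9]
```

```bash
python3 jog.py '0 .002 0 0 0 0 0;0 .003 0 0 0 0 0;0 .003 0 0 0 0 0' | grep -E 'pos|rot|contact'; python3 - <<'E'
from h import *
o=ctrl.get_obs();p,Rt=barpose(.027,40);print(delta(p,Rt))
D0=delta(*barpose(.028,40))
for t in range(36,-9,-4):
    print(t,np.round(delta(*barpose(.028,t)),3))
E
```

```text
tool_pos: [0.5186, 0.2739, 0.1785]
tool_rot: [-1.687, -1.907, -0.618]
contact_force: [-1.7, 6.3, 4.5]
[ 0.0003 -0.0004  0.0001 -0.0004 -0.0041 -0.0001]
36 [ 0.001 -0.     0.013 -0.    -0.074 -0.   ]
32 [-0.001 -0.     0.027 -0.    -0.144 -0.   ]
28 [-0.004 -0.     0.04  -0.    -0.214 -0.   ]
24 [-0.007 -0.     0.053 -0.    -0.283 -0.   ]
20 [-0.011 -0.     0.065 -0.    -0.353 -0.   ]
16 [-0.016 -0.     0.078 -0.    -0.423 -0.   ]
12 [-0.022 -0.     0.089 -0.    -0.493 -0.   ]
8 [-0.029 -0.     0.101 -0.    -0.563 -0.   ]
4 [-0.037 -0.     0.112 -0.    -0.632 -0.   ]
0 [-0.045 -0.     0.122 -0.    -0.702  0.   ]
-4 [-0.054 -0.     0.132 -0.    -0.772  0.   ]
-8 [-0.064 -0.     0.141 -0.    -0.842  0.   ]
```

```bash
python3 jog.py '0 .003 0 .013 0 -.07 0;0 .001 0 .027 0 -.14 0;0 -.002 0 .04 0 -.21 0;0 -.005 0 .053 0 -.28 0;0 -.009 0 .065 0 -.35 0;0 -.009 0 .065 0 -.35 0;0 -.009 0 .065 0 -.35 0'
python3 - <<'E'
from h import *
o=ctrl.get_obs();Rm=R.from_rotvec(o['tool_rot']).as_matrix();print(Rm.T@o['contact_force'],Rm.T@o['wrist_torque'])
x=Rm[:,0];print("tilt",np.rad2deg(np.arcsin(x[2])));print(delta(*barpose(.028,20)))
for t in range(16,-13,-4):
    print(t,np.round(delta(*barpose(.028,t)),3))
E
```

```text
t: 13.57
tool_pos: [0.5139, 0.3076, 0.1211]
tool_rot: [-1.895, -2.142, -0.332]
contact_force: [-0.1, 0.4, 2.7]
opening: 0.0188
grip_force: 108.8
[ 1.3154 -0.0087 -2.3945] [ 0.1054 -0.2454  0.1192]
tilt 20.020466421744548
[-0.0003  0.0001 -0.0005 -0.0021 -0.0004  0.0001]
16 [-0.001  0.     0.013 -0.002 -0.07   0.   ]
12 [-0.002  0.     0.026 -0.002 -0.14   0.   ]
8 [-0.005  0.     0.039 -0.002 -0.21   0.   ]
4 [-0.008  0.     0.052 -0.002 -0.28   0.   ]
0 [-0.013  0.     0.065 -0.002 -0.349  0.   ]
-4 [-0.018  0.     0.077 -0.002 -0.419  0.001]
-8 [-0.024  0.     0.089 -0.002 -0.489  0.001]
-12 [-0.03   0.     0.1   -0.002 -0.559  0.001]
```

```bash
python3 jog.py '0 -.001 0 .013 0 -.07 0;0 -.002 0 .026 0 -.14 0;0 -.005 0 .039 0 -.21 0;0 -.008 0 .052 0 -.28 0;0 -.013 0 .065 0 -.35 0;0 -.013 0 .065 0 -.35 0;0 -.018 0 .077 0 -.42 0;0 -.018 0 .077 0 -.42 0;0 -.018 0 .077 0 -.42 0'
python3 - <<'E'
from h import *
o=ctrl.get_obs();Rm=R.from_rotvec(o['tool_rot']).as_matrix();print(Rm.T@o['contact_force'],Rm.T@o['wrist_torque'])
x=Rm[:,0];print("tilt",np.rad2deg(np.arcsin(x[2])));print(delta(*barpose(.028,-4)))
for t in range(-4,-13,-2):
    print(t,np.round(delta(*barpose(.028,t)),3))
E
```

```text
t: 14.32
tool_pos: [0.5126, 0.3164, 0.0421]
tool_rot: [2.05, 2.314, -0.074]
contact_force: [-0.9, 5.6, 0.4]
opening: 0.0184
grip_force: 108.6
[ 5.6108 -0.1853 -0.8221] [0.0615 0.789  0.0584]
tilt -3.9325905570514275
[ 0.0008  0.0003 -0.0007 -0.0033 -0.0012 -0.0013]
-4 [ 0.001  0.    -0.001 -0.003 -0.001 -0.001]
-6 [ 0.001  0.     0.006 -0.003 -0.036 -0.001]
-8 [ 0.     0.     0.013 -0.003 -0.071 -0.001]
-10 [-0.     0.     0.019 -0.003 -0.106 -0.001]
-12 [-0.001  0.     0.026 -0.003 -0.141 -0.001]
```

```bash
python3 jog.py '0 .002 0 .005 0 -.02 0;0 .002 0 .008 0 -.04 0;0 .002 0 .008 0 -.04 0;0 .002 0 .008 0 -.04 0'; python3 jog.py '0 0 0 .005 0 -.02 0;0 0 0 .005 0 -.02 0;0 0 0 .005 0 -.02 0;0 0 0 .005 0 -.02 0'; python3 - <<'E'
from h import *
o=ctrl.get_obs();Rm=R.from_rotvec(o['tool_rot']).as_matrix();print(Rm.T@o['contact_force'],Rm.T@o['wrist_torque'])
print("tilt",np.rad2deg(np.arcsin(Rm[2,0])))
E
```

```text
t: 14.65
tool_pos: [0.5132, 0.3168, 0.0345]
tool_rot: [2.026, 2.287, -0.117]
contact_force: [0.5, -0.8, 3.8]
opening: 0.0183
grip_force: 109.0
t: 14.98
tool_pos: [0.5138, 0.3162, 0.0305]
tool_rot: [2.015, 2.274, -0.136]
contact_force: [-1.0, -2.2, 8.6]
opening: 0.0188
grip_force: 109.6
[-3.1432 -1.2988 -8.2258] [ 0.137  -1.1372  0.1408]
tilt -7.7085710516470884
```

```bash
python3 jog.py '0 .001 0 .005 0 -.02 0;0 .001 0 .005 0 -.02 0;0 .001 0 .005 0 -.02 0;0 .001 0 .005 0 -.02 0'|grep -E 'pos|contact'; python3 - <<'E'
from h import *
c=cam("scene");im=ctrl.get_image("scene")[:,:,::-1]
cv2.imwrite("pics/s3.png",cv2.resize(im[130:250,190:350],None,fx=5,fy=5,interpolation=cv2.INTER_CUBIC))
print((proj(c,press(0,.105,.058))-[190,130])*5)
for t in range(-12,6,2):print(t,np.round(delta(*barpose(.028,t)),3))
E
```

```text
tool_pos: [0.5147, 0.3158, 0.0275]
contact_force: [-2.0, -6.3, 17.4]
[432.0526 314.2548]
-12 [-0.    -0.002  0.011  0.    -0.053 -0.002]
-10 [-0.    -0.002  0.005  0.    -0.018 -0.002]
-8 [-0.    -0.002 -0.002  0.     0.017 -0.002]
-6 [-0.    -0.002 -0.009  0.     0.052 -0.002]
-4 [-0.001 -0.002 -0.015  0.     0.087 -0.002]
-2 [-0.001 -0.002 -0.022  0.001  0.122 -0.002]
0 [-0.002 -0.002 -0.028  0.001  0.157 -0.002]
2 [-0.003 -0.002 -0.035  0.001  0.191 -0.002]
4 [-0.005 -0.002 -0.042  0.001  0.226 -0.002]
```

View pics/s3.png

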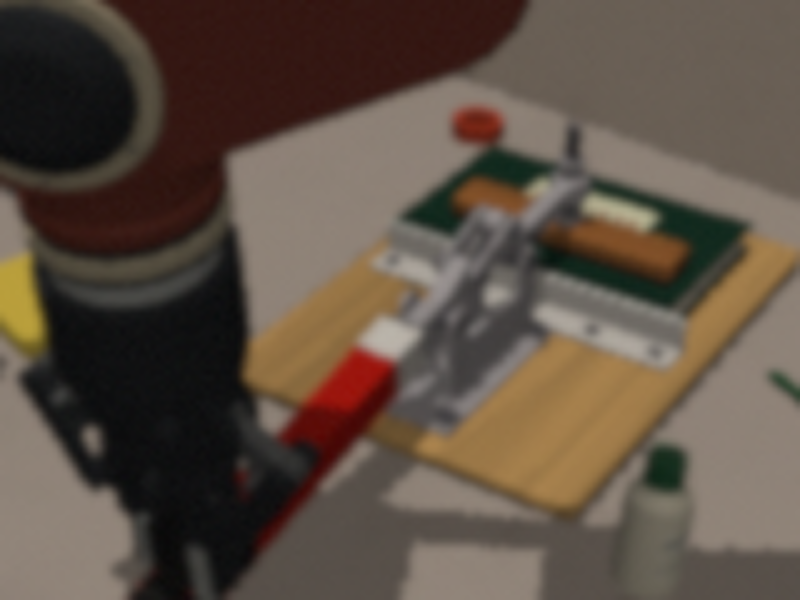

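The clamp is down: the pressure bar is on the book, the bar is level on the stub, and the bottle is at (655,530), where it started. Force rises stiffly against the stop. I'll ease off and draw the bar off.

```bash
python3 jog.py '0 0 0 -.007 0 .04 0;0 0 -.001 -.012 0 .07 0;0 0 -.001 -.013 0 .075 0;0 0 -.001 -.013 0 .075 0';  python3 - <<'E'
from h import *
o=ctrl.get_obs();Rm=R.from_rotvec(o['tool_rot']).as_matrix();print(Rm.T@o['contact_force'],Rm.T@o['wrist_torque'])
print("tilt",np.rad2deg(np.arcsin(Rm[2,0])))
for s in(.028,.05,.07,.09,.11):print(s,np.round(delta(*barpose(s,-4)),4))
E
```

```text
t: 15.7
tool_pos: [0.5127, 0.3186, 0.038]
tool_rot: [2.044, 2.307, -0.078]
contact_force: [2.0, -1.3, 3.5]
opening: 0.019
grip_force: 109.1
[-1.815   1.8678 -3.3638] [-0.2483 -0.8054 -0.2621]
tilt -4.4512083765691415
0.028 [-0.0017 -0.     -0.0045  0.0008  0.0079 -0.0012]
0.05 [ 0.0203 -0.0001 -0.0047  0.0008  0.0079 -0.0012]
0.07 [ 0.0403 -0.0001 -0.0049  0.0008  0.0079 -0.0012]
0.09 [ 0.0603 -0.0001 -0.005   0.0008  0.0079 -0.0012]
0.11 [ 0.0803 -0.0001 -0.0052  0.0008  0.0079 -0.0012]
```

```bash
python3 jog.py '0 .004 0 -.002 0 0 0;0 .01 0 -.003 0 .005 0;0 .017 0 -.003 0 .005 0;0 .025 0 -.003 0 .005 0;0 .025 0 -.003 0 .005 0'|grep -E 'pos|contact|open'
python3 jog.py '0 .008 0 0 0 0 0;0 .016 0 0 0 0 0;0 .024 0 0 0 0 0;0 .03 0 0 0 0 0;0 .03 0 0 0 0 0'|grep -E 'pos|contact|open'
```

```text
tool_pos: [0.5079, 0.3462, 0.0374]
contact_force: [1.9, 2.6, 1.0]
opening: 0.0187
tool_pos: [0.5034, 0.3752, 0.0346]
contact_force: [-1.1, -0.2, -2.7]
opening: 0.0191
```

```bash
python3 jog.py '0 .01 0 0 0 0 0;0 .02 0 0 0 0 0;0 .03 0 0 0 0 0;0 .04 0 0 0 0 0;0 .05 0 0 0 0 0;0 .05 0 0 0 0 0;0 .05 0 0 0 0 0'; python3 - <<'E'
from h import *
o=ctrl.get_obs();Rm=R.from_rotvec(o['tool_rot']).as_matrix()
print("mouth",o['tool_pos']+Rm@MT)
p=o['tool_pos'].copy();p[2]=.012;print(delta(p,tool(PA,0)))
E
```

```text
t: 17.12
tool_pos: [0.4986, 0.4239, 0.0321]
tool_rot: [2.046, 2.312, -0.076]
contact_force: [-0.1, -0.4, -1.3]
opening: 0.0184
grip_force: 108.3
mouth [0.5185 0.2626 0.0459]
[ 0.0015  0.      0.02   -0.0018  0.0725  0.0002]
```

```bash
python3 jog.py '0 0 0 .005 0 .03 0;0 .001 0 .01 0 .06 0;0 .001 0 .016 0 .072 0;0 .001 0 .019 0 .072 0;0 .001 0 .019 0 .072 0'|grep -E 'pos|contact|rot'
python3 jog.py '0 0 0 .002 0 0 0;0 0 0 .003 0 0 0;0 0 0 .003 0 0 0'|grep -E 'pos|contact|rot'
```

```text
tool_pos: [0.4982, 0.4218, 0.0119]
tool_rot: [-2.083, -2.35, 0.006]
contact_force: [-0.9, -0.0, -2.4]
tool_pos: [0.4992, 0.423, 0.0111]
tool_rot: [-2.083, -2.352, 0.002]
contact_force: [-1.2, -2.3, 3.6]
```

```bash
python3 jog.py '.05 0 0 0 0 0 0;.05 0 0 0 0 0 0;.05 0 0 0 0 0 0;.05 0 0 0 0 0 0;.05 0 0 -.01 0 0 0;.05 0 0 -.03 0 0 0;.05 0 0 -.07 0 0 0;.05 0 0 -.11 0 0 0;.05 0 0 -.15 0 0 0;.05 0 0 -.19 0 0 0;.05 0 0 -.23 0 0 0;.05 0 0 -.25 0 0 0;.05 .04 0 -.25 0 0 0;.05 .08 0 -.25 0 0 0;.05 .12 0 -.25 0 0 0;.05 .15 0 -.25 0 0 0;.05 .15 0 -.25 0 0 0'
python3 - <<'E'
from h import *
a=[]
for n,(u,v) in(("top",(110,120)),("scene",(130,110))):
    im=ctrl.get_image(n)[:,:,::-1];a.append(cv2.resize(im[v:v+170 if n=="top" else v+190,u:u+280 if n=="top" else u+220],(400,300 ),interpolation=cv2.INTER_CUBIC))
cv2.imwrite("pics/fin.png",np.hstack(a))
E
```

```text
t: 19.2
tool_pos: [0.479, 0.5766, 0.2599]
tool_rot: [-2.075, -2.355, 0.001]
contact_force: [0.4, -0.0, 0.2]
opening: 0.0501
grip_force: 0.0
```

My ten views are used up, so I'll check the final state numerically.

```bash
python3 - <<'E'
from h import *
c=cam("top");im=ctrl.get_image("top")[:,:,::-1].copy();i0=cv2.imread("pics/top0.png")
h=cv2.cvtColor(im,cv2.COLOR_BGR2HSV);h0=cv2.cvtColor(i0,cv2.COLOR_BGR2HSV)
def cen(h,lo,hi,box):
    u0,v0,u1,v1=box;m=cv2.inRange(h[v0:v1,u0:u1],lo,hi);k=cv2.moments(m,True);return (k['m00'],)+((k['m10']/k['m00']+u0,k['m01']/k['m00']+v0) if k['m00'] else ())
for n,lo,hi,b in[("blue",(95,120,40),(115,255,255),(200,115,230,145)),("redjar",(0,130,80),(10,255,255),(155,140,180,165)),("bottle",(50,60,30),(90,255,200),(245,260,272,288)),("book",(60,90,10),(90,255,90),(300,150,390,250))]:
    print(n,cen(h0,lo,hi,b),cen(h,lo,hi,b))
m=cv2.inRange(h,(0,170,70),(6,255,255));m[:180]=0;m[260:]=0;m[:,:110]=0;m[:,250:]=0
p=cv2.findNonZero(m);r=cv2.minAreaRect(p);print("bar red",r)
b=np.array([.499,.4235])-.063*np.array([-np.sin(PA),np.cos(PA)]);l=np.array([-np.sin(PA),np.cos(PA)])
print("pred red part ends",proj(c,np.r_[b+l*.03,.022]),proj(c,np.r_[b-l*.077,.022]))
# scene cam red
cs=cam("scene");im=ctrl.get_image("scene")[:,:,::-1];hs=cv2.cvtColor(im,cv2.COLOR_BGR2HSV);m=cv2.inRange(hs,(0,170,50),(6,255,255));m[:200]=0;p=cv2.findNonZero(m)
print("scene",cv2.minAreaRect(p),"pred",proj(cs,np.r_[b+l*.03,.014]),proj(cs,np.r_[b-l*.077,.014]))
E
```

```text
blue (195.0, 213.03076923076924, 128.5897435897436) (195.0, 213.04102564102564, 128.58461538461538)
redjar (197.0, 166.24365482233503, 151.1979695431472) (197.0, 166.24365482233503, 151.1979695431472)
bottle (43.0, 257.13953488372096, 274.0) (41.0, 257.1219512195122, 273.9756097560976)
book (1589.0, 350.9446192573946, 197.39332913782255) (1564.0, 338.0645780051151, 199.74680306905373)
bar red ((153.3335418701172, 212.99481201171875), (104.42718505859375, 30.996437072753906), 20.754070281982422)
pred red part ends [161.6012 224.2953] [205.489  219.3006]
scene ((289.4591979980469, 256.88641357421875), (131.0990447998047, 438.5085754394531), 86.95240783691406) pred [205.4166 272.7244] [237.9557 242.8746]
```

```bash
python3 - <<'E'
from h import *
for n,q in(("top",(183,222)),("scene",(221,258))):
    im=ctrl.get_image(n)[:,:,::-1].copy();h=cv2.cvtColor(im,cv2.COLOR_BGR2HSV);m=cv2.inRange(h,(0,180,60),(6,255,255))
    for k in cv2.findContours(m,0,2)[0]:
        if cv2.contourArea(k)>40 and abs(cv2.pointPolygonTest(k,q,True))<25:
            r=cv2.minAreaRect(k);bp=cv2.boxPoints(r);print(n,r,bp.round(1).tolist())
E
```

```text
top ((182.9534149169922, 222.6942138671875), (9.001605033874512, 45.2767333984375), 83.82982635498047) [[160.0, 220.6999969482422], [205.0, 215.8000030517578], [205.89999389648438, 224.6999969482422], [160.89999389648438, 229.60000610351562]]
scene ((222.92823791503906, 257.51226806640625), (13.005457878112793, 46.205726623535156), 46.636573791503906) [[201.6999969482422, 268.6000061035156], [235.3000030517578, 236.89999389648438], [244.1999969482422, 246.39999389648438], [210.60000610351562, 278.1000061035156]]
```

The bar matches the flat-on-desk prediction in both cameras to about 1 px. The jars and bottle haven't moved, and the book is home. I'm handing it in.

```bash
python3 -c "
from station import ctrl
print(ctrl.finish_job())"
```

```text
the job is handed in; nothing more can be done
None
```

I handed the job in at about 19 s of the 70 s limit; the hand-in gave no verdict. By my own checks the book is home and clamped, the lever is against its stop, the bar lies flat on the desk, and the bottle and both jars have not moved.

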